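Fit the keyed crank on the ring filer

TASK

Fit the loose hand crank onto the ring filer's inclined drive shaft: turn it so that the keyway in its hub matches the key on the shaft, then slide it fully home against the collar and let go. Leave the other things on the bench where they are.

Things in the scene. Friction and masses are not known exactly. Their poses are not given: they have to be found in the camera images.
- drive_head: Grey sloping gearbox of the blue ring filer (fixed bench machine, base 250 x 150 mm). Origin: centre of the flat face of its steel collar (60 mm diameter), 125 mm above the bench, from which the drive shaft stands out. z = shaft axis, outward; it leans 0.55 rad from vertical towards the robot's side. x = straight up the slope of the face, y = level. Nothing else rises above the face's plane.
- shaft_tip (a point): Centre of the tip of the steel drive shaft, 44 mm out from the collar face on its axis; axes as drive_head. The shaft is 19 mm in diameter, round and plain over its outer 22 mm; the last 8 mm taper to 11 mm. It turns stiffly (0.3 N m), so brushing against the key does not turn it.
- key_end (a point): Point on the shaft's axis 22 mm out from the collar face, level with the end of the brass key; axes as drive_head. The key runs from the collar to here on one side of the shaft, 8 mm wide, reaching 15.5 mm from the axis. It points anywhere within 0.45 rad either side of drive_head's x (about z): that angle is not reported, it must be seen or felt.
- crank: Steel hand crank, 0.3 to 0.5 kg, standing on its hub on the bench, handle up. Origin: centre of the hub's underside. z = axis of the bore, from the open underside to the closed top; x = along the arm towards the handle. Arm: 22 mm wide, 44 to 54 mm above the underside, to 125 mm from the axis; on the other side a counterweight plate 30 mm wide at the same height, to 52 mm from the axis.
- hub_mouth (a point): Centre of the bore's mouth in the hub's underside (the crank's origin). Bore 21 mm in diameter, 44 mm deep, blind, with a keyway over its whole depth on the +x side (under the arm and the red dot on top), 10.5 mm wide, reaching 17 mm from the axis.
- hub_grip (a point): Place to grip: on the bore's axis, 36 mm above the underside. The hub is a block 48 mm (x) by 40 mm (y) by 54 mm high; its two flat sides facing +y and -y are 40 mm apart and run the full height.
- handle (a point): Middle of the crank's black handle: 26 mm in diameter, 44 mm long, standing parallel to z from 54 to 98 mm above the underside, 113 mm from the bore's axis.
- piston: Bystander: bare aluminium engine piston standing crown up, 86 mm diameter, 72 mm high. Origin: centre of its underside.
- ring_a: Bystander: dark piston ring lying flat, 100 mm outside diameter, 5 mm high. Origin: centre of its underside.
- wrench: Bystander: wrench lying flat, 180 mm long. Origin: on its underside, mid-length.
- can: Bystander: red can standing, 64 mm diameter, 190 mm high. Origin: centre of its underside.
- oil_a: Bystander: black bottle with an orange cap, 70 mm diameter, 200 mm high. Origin: centre of its underside.
- oil_b: Bystander: second black bottle with an orange cap, 70 mm diameter, 200 mm high. Origin: centre of its underside.
- jar: Bystander: amber glass jar, 80 mm diameter, 110 mm high. Origin: centre of its underside.
Mind the look-alikes: they are no part of the job. What is meant by the crank is not green, and is the smaller of those in its own colour.

How it is judged:
On the way, in this order (a step that is already met when the one before it is completed fails the run):
1. the crank is lifted off the bench (height (world z) of hub_mouth above 0.05 m), for 0.1 s.
2. the hub is brought over the end of the shaft, its bore roughly in line with it (distance between hub_mouth and shaft_tip below 0.025 m and angle between the z axis of crank and the z axis of drive_head, either way round below 0.2 rad), for 0.04 s.
At the end, for the whole second after the job is handed in: The crank sits on the drive shaft with the key in its keyway, the centre of its hub's mouth within 5 mm of the centre of the collar face and its bore in line with the shaft within 0.08 rad, released and at rest (distance between hub_mouth and drive_head below 0.005 m and angle between the z axis of crank and the z axis of drive_head, either way round below 0.08 rad and linear speed of crank below 0.02 m/s and angular speed of crank below 0.1 rad/s); the robot touches nothing.
It fails at once if a bystander is moved by more than 40 mm (distance of any of piston, ring_a, wrench, can, oil_a, oil_b, jar from where it was at the start of the episode above 0.04 m).
It also fails if it takes over 54 s, if anything falls off the work surface, if the arm or the gripper's body presses on something with over 40 N, if the wrist force passes 120 N, or if a joint passes its speed limit or range.

ROBOT

A 6-joint arm with a two-finger parallel gripper is mounted at the origin on the work surface. World frame = base frame: x ahead of the robot, y to its left, z up, the work surface at z = 0. Lengths are in m, angles in rad, forces in N, time in s.
With the tool pointing down it reaches from about 0.35 to 0.775 m from the base axis. Payload 5.5 kg.
Tool frame: the origin (TCP) lies midway between the tips of the shut fingers; the grasp point (between the pads) lies env.grasp_offset behind it (env.grasp_offset is the distance from the TCP to the grasp point, in m); z points along the fingers, y is the line along which they close (so a half turn about z gives the same grasp; the last joint's range is limited). The gripper opens to 85 mm and grips with 20 to 120 N. Pads are 22 mm wide; open, the fingers measure 114 mm over their backs; the gripper's body (76 mm by 85 mm) begins 54 mm behind the grasp point. The pads swing forward as they close: fully open they stand 13 mm farther back than shut.
Start: joints at [-1.247, 0.313, 0.046, 1.304, 0, 1.431], TCP at [0.257, -0.514, 0.231] pointing down, gripper open.
Joint ranges: [-2.76, 2.76], [-0.86, 1.69], [-1.03, 1.26], [-2.2, 2.34], [-1.47, 1.5], [-3.14, 3.14]. Speed limits (rad/s): [2.57, 2.57, 3.14, 3.14, 3.14, 3.14].

INTERFACE

Orientations are given as a unit quaternion [w, x, y, z].
In Python, from workcell import monitor, viewer, order, env gives the robot as it stands.
- The arm moves only by the tool carry_out, never from a script. Its argument "plan" is a list that holds one entry, the list of rows, each a list of 7 numbers: the turn, a rotation vector about the world's x, y, z in rad, then the shift along the world's x, y, z in mm, then the finger opening in mm, from 0 to 85.4. A call has 1 to 20 rows; each row is the pose to reach, as a shift and turn from the pose commanded when the call began; what a row does not reach only later rows make up. A row lasts 1/10 s, in which the tool goes at most 50 mm and 8.59 degrees, less where a joint would pass 70% of its speed; a pose out of reach is approached as far as the arm can. A call with a gripper value outside its range is refused whole. The fingers move at their own pace and stop on an object; "squeeze" is the grip in N (left out, the last holds). Time passes only in rows, so rows that repeat a pose let the fingers close. It gives the time, the measured TCP pose, the force, the opening and the grip force at its end, in the units of the state.
- monitor.get_state(): the state, without advancing time (a new reading comes with each control period).
- viewer.read_camera(name): name is "scene" or "top"; returns the picture (384x512x3 uint8, red, green, blue); there is no depth.
- viewer.calibration(name): a dict with "K" (3x3 intrinsics, pixels), "eye" and "rotation" of the camera in the world. Camera axes: x right, y down, z forward; pixel columns grow to the right and rows downward; lengths in m; the calibration is good to about 2 mm. A picture is of the moment at which its call begins. calibration takes no time and is no camera call.
- order.hand_in(): hands the job in; it is judged then, once.
The state is a dict: "clock": time; "joint_pos": joint angles; "qvel": joint speeds; "tau": joint torques, N m; "tcp_pos": TCP position; "orientation": TCP orientation; "wrist_force": force on the tool from outside, world axes, zero at the start; "ft_torque": the same for the moment, N m; "finger_gap": finger opening in m; "grip_force": force on a finger pad.
Only numpy, scipy, OpenCV 4.12 (cv2) and the standard library are available. Lean on these libraries where they do the work, as an engineer would, in place of code of your own. Each camera call takes 0.05 s, during which the arm holds its last target. There are 200 camera calls.

## Working session

There is one attempt and no reset: what is moved stays moved. The work goes in short steps, Python scripts to look and compute and a tool call to move; the robot and the scene stay as the last step left them, time stands still between calls to the robot, and variables do not carry over. Pictures are saved under pics/ and viewed, at most 10 in all, crops included, and the job is handed in when it is done.

Besides the shell and the picture viewer there is one more tool, called after ">>>" by a JSON object that holds its "op" and its "data". carry_out: Moves the arm, as the interface text tells. Its arguments: {"type":"object","properties":{"plan":{"type":"array","items":{"type":"array","items":{"type":"array","items":{"type":"number"}}}},"squeeze":{"type":"number"}},"required":["plan"]}

```bash
mkdir -p pics; python3 - <<'E'
from workcell import monitor, viewer, env
import cv2
for n in("scene","top"):
    im=viewer.read_camera(n); cv2.imwrite(f"pics/{n}0.png",im[:,:,::-1])
    c=viewer.calibration(n); print(n,c)
print(monitor.get_state(), env.grasp_offset)
E
```

```text
scene {'K': array([[460.409309  ,   0.        , 259.06580804],
       [  0.        , 460.409309  , 191.93459758],
       [  0.        ,   0.        ,   1.        ]]), 'eye': array([1.33477025, 0.75026351, 0.9443413 ]), 'rotation': array([-0.19380866,  0.3654424 ,  0.81582928, -0.40411958])}
top {'K': array([[442.30665975,   0.        , 248.14641122],
       [  0.        , 442.30665975, 195.46012133],
       [  0.        ,   0.        ,   1.        ]]), 'eye': array([0.35133708, 0.01467653, 1.85628975]), 'rotation': array([-0.02830448,  0.7144177 , -0.69859177,  0.027852  ])}
{'clock': 0.1, 'joint_pos': array([-1.24659408e+00,  3.13919169e-01,  4.51075834e-02,  1.30362325e+00,
        1.86653942e-05,  1.43120117e+00]), 'qvel': array([ 0.00046065, -0.0027269 ,  0.00141783,  0.00185444, -0.00168225,
        0.00077739]), 'tau': array([ 2.03061689e-03, -4.81725061e+01,  2.99243063e+01,  1.27526291e-02,
       -1.13930589e-04,  5.98733521e-06]), 'tcp_pos': array([ 0.25707677, -0.51382015,  0.23050768]), 'orientation': array([-8.16626784e-04,  9.73231454e-01,  2.29825730e-01, -6.62197571e-05]), 'wrist_force': array([-0.20430266,  0.91786449,  1.03806962]), 'ft_torque': array([-0.03890001, -0.04754982, -0.02403406]), 'grip_force': 0.0, 'finger_gap': 0.08566008789699271} 0.0187
```

View pics/scene0.png

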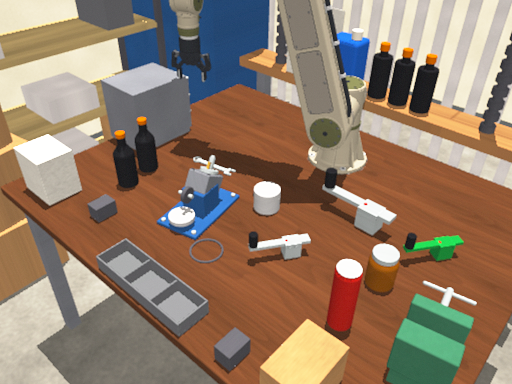

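View pics/top0.png

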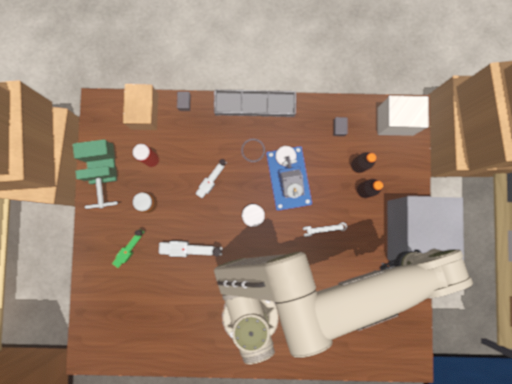

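Candidates for the crank in the top view are the small silver one (210,180), the big silver one (190,250) and the green one (127,248). By the description it is the small silver one, at (290,243) in the scene view. I'll check that choice in close crops and look at the drive head too.

```bash
python3 - <<'E'
import cv2,numpy as np
s=cv2.imread("pics/scene0.png");t=cv2.imread("pics/top0.png")
f=lambda im,x,y,w,h:cv2.resize(im[y:y+h,x:x+w],(400,300),interpolation=cv2.INTER_CUBIC)
a=np.vstack([np.hstack([f(s,240,220,80,60),f(s,165,145,80,60)]),np.hstack([f(t,190,150,60,45),f(t,260,145,60,45)])])
cv2.imwrite("pics/crop1.png",a)
E
cat > h.py <<'E'
import numpy as np,cv2
from scipy.spatial.transform import Rotation as R
from workcell import monitor,viewer
def rot(n):
    q=viewer.calibration(n)["rotation"]; return R.from_quat(q,scalar_first=True).as_matrix()
def proj(n,P):
    c=viewer.calibration(n); p=(np.atleast_2d(P)-c["eye"])@rot(n)@c["K"].T
    return p[:,:2]/p[:,2:]
def ray(n,u,z):
    c=viewer.calibration(n); d=rot(n)@np.linalg.solve(c["K"],[*u,1]); return c["eye"]+d*(z-c["eye"][2])/d[2]
E
python3 -c "
from h import *
print(proj('top',[[0,0,0],[.257,-.514,.231]]),proj('scene',[[0,0,0],[.257,-.514,.231]]))"
```

```text
[[249.68610951 316.26457299]
 [392.4911553  259.8913159 ]] [[335.3943677  156.76815705]
 [190.85930018  81.87494629]]
```

View pics/crop1.png

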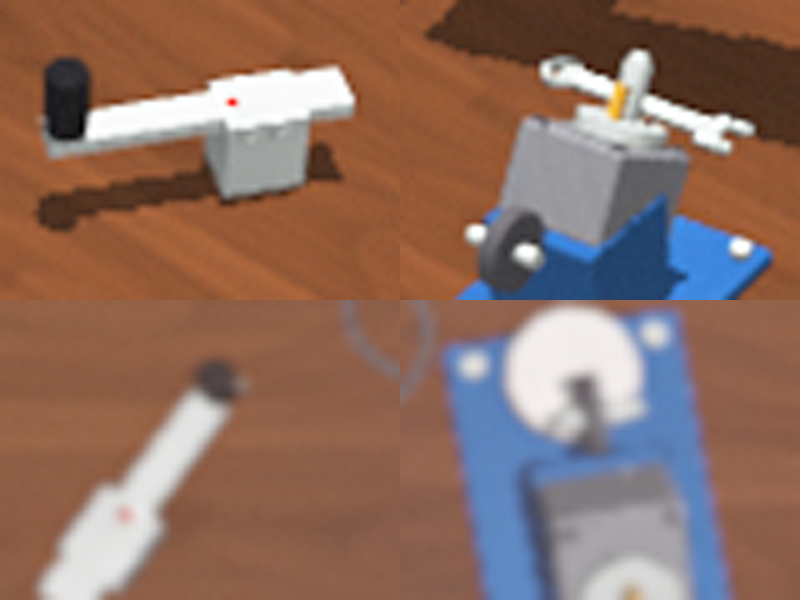

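The crop confirms the small silver crank: handle at scene (253,234), red dot (286,240). The shaft tip is at about scene (212,156), with the brass key on the left of the shaft. I'll look closer at the shaft, from both cameras.

```bash
python3 - <<'E'
import cv2,numpy as np
s=cv2.imread("pics/scene0.png");t=cv2.imread("pics/top0.png")
f=lambda im,x,y,w,h:cv2.resize(im[y:y+h,x:x+w],(400,600),interpolation=cv2.INTER_CUBIC)
cv2.imwrite("pics/crop2.png",np.hstack([f(s,196,148,28,42),f(t,276,166,32,48)]))
from h import *
from scipy.optimize import least_squares
S=lambda X,Y:(240+(X+.5)/5-.5,220+(Y+.5)/5-.5)
T=lambda X,Y:(190+(X+.5)*.15-.5,150+(Y+.5)*.15-.5)
obs=[('scene',S(67,68),(.113,0,.098)),('scene',S(227,198),(.024,.02,0)),('scene',S(303,187),(-.024,.02,0)),('scene',S(212,155),(.024,-.02,0)),
('top',T(217,80),(.113,0,.098)),('top',T(105,187),(.024,.02,.054)),('top',T(163,227),(.024,-.02,.054)),('top',T(108,297),(-.024,-.02,.054)),('top',T(62,255),(-.024,.02,.054))]
def res(p):
    r=[]
    for n,u,P in obs:
        W=R.from_euler('z',p[2]).apply(P)+[p[0],p[1],0]; r.append(proj(n,W)[0]-u)
    return np.ravel(r)
o=least_squares(res,[.55,.17,-.5],loss='soft_l1'); print(o.x); print(res(o.x).reshape(-1,2).round(2))
E
```

```text
[ 0.53102872  0.19470246 -0.61432486]
[[-0.15 -0.06]
 [-0.86 -0.46]
 [-0.14 -0.81]
 [-1.64 -1.34]
 [-1.2   0.45]
 [-0.64  0.48]
 [-1.54  0.25]
 [-0.33 -0.86]
 [-1.24 -0.35]]
```

View pics/crop2.png

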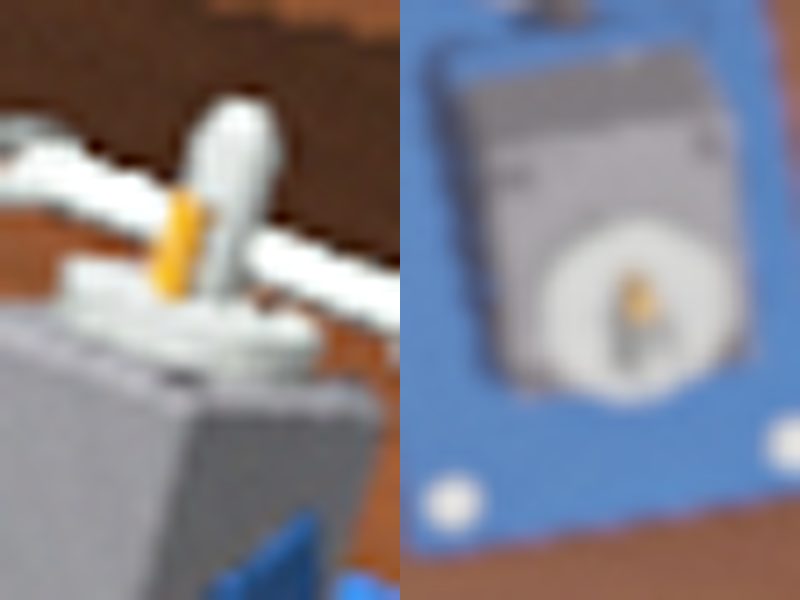

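```bash
cat > fit.py <<'E'
from h import *
from scipy.optimize import least_squares
S=lambda X,Y:(196+(X+.5)/14.286-.5,148+(Y+.5)/14.286-.5)
T=lambda X,Y:(276+(X-400+.5)*.08-.5,166+(Y+.5)*.08-.5)
def head(psi): return R.from_euler('zy',[psi,0]).as_matrix()@np.array([[np.cos(.55),0,-np.sin(.55)],[0,1,0],[np.sin(.55),0,np.cos(.55)]])
a,b=ray('top',T(453,503),.012),ray('top',T(795,443),.012); d=a-b
psi0=np.arctan2(-d[0],d[1]); print('psi screws',psi0)
def kp(k,r,z): return np.array([r*np.cos(k),r*np.sin(k),z])
def res(p):
    M=head(p[2]); W=lambda P:M@np.array(P)+[p[0],p[1],.125]
    r=[]
    def add(n,u,P,off=True,w=1): r.append(w*(proj(n,W(P))[0]-u+(0 if not off else -np.array(p[4:6] if n=='top' else p[6:8]))))
    add('scene',S(241,107),(0,0,.043)); add('scene',S(205,290),(0,0,.0))
    add('top',T(637,321),(0,0,0)); 
    add('top',T(645,300),kp(p[3],.0125,.022)); add('scene',S(186,200),kp(p[3],.0135,.022)); add('scene',S(172,290),kp(p[3],.0145,0.002))
    for n,sl in (('top',0),('scene',1)):
        pass
    r.append([ (p[2]-psi0)*30 ]); r.append(np.array(p[4:])*1.0)
    return np.concatenate(r)
if __name__=="__main__":
    o=least_squares(res,[.53,-.17,psi0,.0,0,0,0,0]); print(o.x.round(4)); print(o.fun.round(2))
    p=o.x; M=head(p[2]); print('axis',M[:,2],'tip',M[:,2]*.044+[p[0],p[1],.125])
    al=np.linspace(0,6.28,60)
    q=proj('top',(M@np.array([.03*np.cos(al),.03*np.sin(al),0*al])).T+[p[0],p[1],.125]); print('ell top crop',((q.min(0)-[276,166]+.5)*12.5+[400,0]),((q.max(0)-[276,166]+.5)*12.5+[400,0]))
    q=proj('scene',(M@np.array([.03*np.cos(al),.03*np.sin(al),0*al])).T+[p[0],p[1],.125]); print('ell scene crop',((q.min(0)-[196,148]+.5)*14.286),((q.max(0)-[196,148]+.5)*14.286))
E
python3 fit.py
```

```text
psi screws 0.1961233895733326
[ 0.5101 -0.161   0.2005  0.0243 -0.5874  0.3966 -0.5734 -0.1935]
[ 0.3   0.12 -0.71  0.3  -0.29 -0.46 -0.3   0.86  0.33 -0.19 -0.49 -0.42
  0.13 -0.59  0.4  -0.57 -0.19]
axis [-0.51221989 -0.10408035  0.85252452] tip [ 0.48758343 -0.16553126  0.16251108]
ell top crop [532.16716496 234.14226023] [720.65891558 405.79596824]
ell scene crop [ 56.00387699 252.91925738] [317.44178358 331.45203539]
```

Rough poses:
- **Crank:** (0.531, 0.195), yaw -0.614.
- **Head:** (0.510, -0.161, 0.125), yaw 0.20, with the key about 0.02 rad from x.

I'm moving above the crank now.

>>> {"op": "carry_out", "data": {"plan": [[[0,0,0.1,14,35,10,85],[0,0,0.2,27,70,15,85],[0,0,0.3,41,106,20,85],[0,0,0.4,55,142,20,85],[0,0,0.52,69,178,20,85],[0,0,0.64,83,213,20,85],[0,0,0.77,96,248,20,85],[0,0,0.9,110,284,20,85],[0,0,1.03,123,319,20,85],[0,0,1.16,137,355,20,85],[0,0,1.29,151,390,20,85],[0,0,1.42,165,425,20,85],[0,0,1.55,178,461,10,85],[0,0,1.68,192,496,0,85],[0,0,1.81,206,532,-20,85],[0,0,1.94,220,567,-40,85],[0,0,2.02,240,620,-60,85],[0,0,2.06,257,665,-80,85],[0,0,2.066,274,709,-90,85],[0,0,2.066,274,709,-90,85]]]}}

```text
clock: 2.1
tcp_pos: [0.5312, 0.1986, 0.1388]
orientation: [-0.001, 0.299, 0.954, -0.0]
wrist_force: [-0.2, -1.1, -0.1]
finger_gap: 0.0851
grip_force: 0.0
```

```bash
cat > look.py <<'E'
import sys
from h import *
# args: name out x y w h
n,o,x,y,w,h=sys.argv[1],sys.argv[2],*map(int,sys.argv[3:7])
im=viewer.read_camera(n)[:,:,::-1]; cv2.imwrite(f"pics/{o}_full.png",im)
f=min(800/w,600/h); cv2.imwrite(f"pics/{o}.png",cv2.resize(im[y:y+h,x:x+w],None,fx=f,fy=f,interpolation=cv2.INTER_CUBIC))
s=monitor.get_state()
print(f,s['clock'],s['tcp_pos'],R.from_quat(s['orientation'],scalar_first=True).as_matrix().round(4).tolist(),s['joint_pos'].round(3),s['finger_gap'])
E
python3 look.py scene c1 235 180 96 72
python3 - <<'E'
from h import *
s=monitor.get_state(); print(proj('scene',s['tcp_pos']),proj('top',s['tcp_pos']))
E
```

```text
8.333333333333334 2.15 [0.53103595 0.19789767 0.13913709] [[-0.821, 0.5709, -0.0024], [0.5709, 0.8211, 0.0003], [0.0022, -0.0011, -1.0]] [ 2.150e-01  3.420e-01 -1.430e-01  1.088e+00  1.000e-03  8.220e-01] 0.08507416190824542
[[294.16262392 216.51733382]] [[202.13427342 183.44031222]]
```

View pics/c1.png

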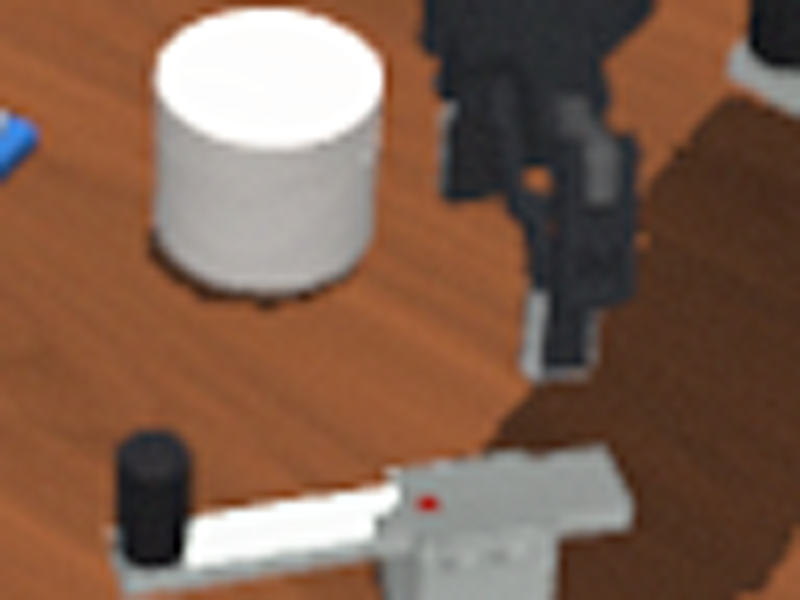

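The view shows the gripper above the hub, near finger at about (302,225), crank clear below. I'll refit the crank with camera bias terms and check the finger's projection.

```bash
python3 - <<'E'
from h import *
from scipy.optimize import least_squares
S=lambda X,Y:(240+(X+.5)/5-.5,220+(Y+.5)/5-.5)
T=lambda X,Y:(190+(X+.5)*.15-.5,150+(Y+.5)*.15-.5)
obs=[('scene',S(67,68),(.113,0,.098)),('scene',S(227,198),(.024,.02,0)),('scene',S(303,187),(-.024,.02,0)),('scene',S(212,155),(.024,-.02,0)),('scene',S(355,105),(-.052,.015,.044)),
('top',T(217,80),(.113,0,.098)),('top',T(105,187),(.024,.02,.054)),('top',T(163,227),(.024,-.02,.054)),('top',T(108,297),(-.024,-.02,.054)),('top',T(62,255),(-.024,.02,.054))]
def res(p):
    r=[]
    for n,u,P in obs:
        W=R.from_euler('z',p[2]).apply(P)+[p[0],p[1],0]; r.append(proj(n,W)[0]-u-(p[3:5] if n=='top' else p[5:7]))
    return np.concatenate([np.ravel(r),p[3:]])
o=least_squares(res,[.55,.17,-.5,0,0,0,0],loss='soft_l1'); print(o.x.round(4)); print(o.fun[:20].reshape(-1,2).round(2))
s=monitor.get_state();M=R.from_quat(s['orientation'],scalar_first=True).as_matrix()
for y in(.043,.057):
  for x in(-.011,.011): print(y,x,(proj('scene',s['tcp_pos']+M@[x,y,-.013])-[235,180]+.5)*8.333)
E
```

```text
[ 0.5307  0.1946 -0.6113 -0.8304  0.0852 -0.4608 -0.32  ]
[[ 0.4   0.26]
 [-0.32 -0.21]
 [ 0.38 -0.6 ]
 [-1.14 -1.09]
 [-0.09  2.03]
 [-0.41  0.41]
 [ 0.19  0.49]
 [-0.69  0.23]
 [ 0.55 -0.86]
 [-0.38 -0.32]]
0.043 -0.011 [[507.62709089 366.91467731]]
0.043 0.011 [[573.58477709 356.89559458]]
0.057 -0.011 [[521.16496817 395.37450144]]
0.057 0.011 [[587.66261569 385.15945852]]
```

>>> {"op": "carry_out", "data": {"plan": [[[0,0,0,0,0,-30,85],[0,0,0,0,0,-60,85],[0,0,0,0,0,-90,85],[0,0,0,0,0,-110,85],[0,0,0,0,0,-127,85],[0,0,0,0,0,-127,85],[0,0,0,0,0,-127,0],[0,0,0,0,0,-127,0],[0,0,0,0,0,-127,0],[0,0,0,0,0,-127,0],[0,0,0,0,0,-127,0],[0,0,0,0,0,-127,0],[0,0,0,0,0,-127,0],[0,0,0,0,0,-127,0]]], "squeeze": 80}}

```text
clock: 3.55
tcp_pos: [0.5322, 0.1946, 0.0159]
orientation: [0.001, 0.301, 0.954, 0.0]
wrist_force: [-1.7, -1.5, 7.1]
finger_gap: 0.0391
grip_force: 81.9
```

```bash
cat > goal.py <<'E'
from h import *
from fit import head
HP=np.array([.510,-.161,.125]);PSI=.2
GX,GZ=.0012,.0159   # TCP in crank frame
def goal(d,k,hp=HP,psi=PSI):
    M=head(psi)@R.from_euler('z',k).as_matrix()
    return hp+head(psi)[:,2]*d+M@[GX,0,GZ], M
def crank():
    s=monitor.get_state();T=R.from_quat(s['orientation'],scalar_first=True).as_matrix()
    M=T@np.diag([-1,1,-1]) # crank axes
    return s['tcp_pos']-M@[GX,0,GZ],M,s
def delta(d,k,**a):
    o,M,s=crank(); P,G=goal(d,k,**a)
    return R.from_matrix(G@M.T).as_rotvec(),(P-s['tcp_pos'])*1000
if __name__=="__main__":
    o,M,s=crank();print(o,M.round(3)); print(delta(.070,0.02))
E
python3 goal.py
```

```text
psi screws 0.1961233895733326
[ 5.31273284e-01  1.95300530e-01 -1.93505483e-05] [[ 0.819  0.574 -0.003]
 [-0.574  0.819  0.   ]
 [ 0.002  0.001  1.   ]]
(array([-0.12206441, -0.55026234,  0.81014643]), array([ -65.22197222, -364.30767213,  182.97576356]))
```

>>> {"op": "carry_out", "data": {"plan": [[[0,0,0,0,0,20,0],[0,0,0,0,0,50,0],[0,0,0,0,0,90,0],[0,0,0,0,0,130,0],[0,0,0,0,0,170,0],[-0.006,-0.028,0.041,-3,-18,205,0],[-0.018,-0.083,0.122,-10,-55,225,0],[-0.031,-0.138,0.203,-16,-91,230,0],[-0.043,-0.193,0.284,-23,-128,230,0],[-0.055,-0.248,0.365,-29,-164,230,0],[-0.067,-0.303,0.446,-36,-200,230,0],[-0.079,-0.358,0.527,-42,-237,230,0],[-0.092,-0.413,0.608,-49,-273,225,0],[-0.104,-0.468,0.689,-55,-310,215,0],[-0.116,-0.523,0.77,-62,-340,205,0],[-0.122,-0.55,0.81,-65,-356,195,0],[-0.122,-0.55,0.81,-65,-364,185,0],[-0.122,-0.55,0.81,-65,-364,183,0],[-0.122,-0.55,0.81,-65,-364,183,0],[-0.122,-0.55,0.81,-65,-364,183,0]]]}}

```text
clock: 5.55
tcp_pos: [0.4667, -0.1681, 0.1977]
orientation: [0.269, -0.106, 0.957, 0.024]
wrist_force: [0.1, -1.0, -4.4]
finger_gap: 0.0394
grip_force: 82.2
```

```bash
python3 look.py scene c2 186 110 64 48; python3 goal.py
```

```text
12.5 5.6 [ 0.46682701 -0.16823548  0.19792573] [[-0.832, -0.2167, 0.5107], [-0.191, 0.9762, 0.1029], [-0.5208, -0.0119, -0.8536]] [-0.783 -0.122 -0.656  0.71   0.448 -0.93 ] 0.03914710053773994
psi screws 0.1961233895733326
[ 0.47394857 -0.16682858  0.18372875] [[ 0.832 -0.217 -0.511]
 [ 0.191  0.976 -0.103]
 [ 0.521 -0.012  0.854]]
(array([ 0.00190198, -0.00168767, -0.00133586]), array([ 0.16681632, -1.45781388,  0.9332306 ]))
```

View pics/c2.png

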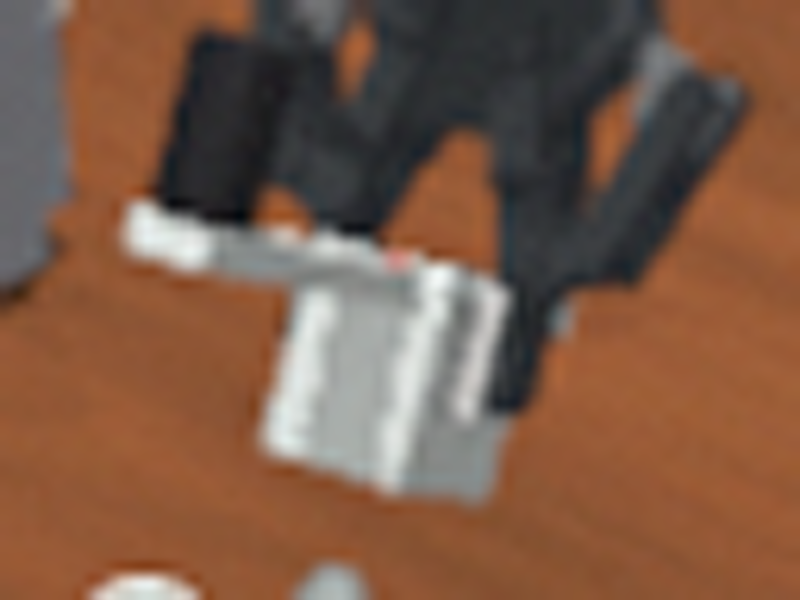

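The view shows the hub held above the shaft: bottom corners near (265,445), (390,490) and (485,500) in the crop, shaft tip at (335,570). I'll compare these with the predicted pixels.

```bash
python3 - <<'E'
from goal import *
o,M,s=crank()
f=lambda P:((proj('scene',P)[0]-[186,110]+.5)*12.5).round(0)
for c in [(.024,-.02,0),(.024,.02,0),(-.024,.02,0),(-.024,-.02,0),(0,0,0),(.125,.011,.044),(.113,0,.098)]: print(c,f(o+M@c))
H=head(PSI)
for d in (0,.036,.044): print('shaft',d,f(HP+H[:,2]*d))
# pixel jacobian per mm along crank x, y, z
for i in range(3): print('d/mm',f(o+M[:,i]*.01)/10-f(o)/10)
E
```

```text
psi screws 0.1961233895733326
(0.024, -0.02, 0) [252. 442.]
(0.024, 0.02, 0) [387. 486.]
(-0.024, 0.02, 0) [477. 498.]
(-0.024, -0.02, 0) [345. 455.]
(0, 0, 0) [366. 470.]
(0.125, 0.011, 0.044) [196. 266.]
(0.113, 0, 0.098) [243.  33.]
shaft 0 [289. 730.]
shaft 0.036 [326. 594.]
shaft 0.044 [334. 564.]
d/mm [-1.9 -0.2]
d/mm [3.3 1.1]
d/mm [ 1.  -3.8]
```

>>> {"op": "carry_out", "data": {"plan": [[[0,0,0,3,-1,-4,0],[0,0,0,6,-0.5,-8,0],[0,0,0,9,0.3,-12,0],[0,0,0,11,0.7,-16,0],[0,0,0,13,1.2,-20,0],[0,0,0,15,1.6,-24,0],[0,0,0,17,2,-27,0],[0,0,0,18.6,2.3,-29.8,0],[0,0,0,18.6,2.3,-29.8,0],[0,0,0,18.6,2.3,-29.8,0]]]}}

```text
clock: 6.6
tcp_pos: [0.4847, -0.167, 0.1673]
orientation: [0.269, -0.105, 0.957, 0.024]
wrist_force: [-1.3, -0.6, -5.1]
finger_gap: 0.0393
grip_force: 82.2
```

```bash
cat > st.py <<'E'
from goal import *
import sys
d=float(sys.argv[1]);k=float(sys.argv[2])
o,M,s=crank();H=head(PSI)
print('hub in head mm',(H.T@(o-HP)*1000).round(2),'rot in head',R.from_matrix(H.T@M).as_rotvec().round(3))
print('F head',(H.T@s['wrist_force']).round(1),'T head',(H.T@s['ft_torque']).round(2),s['finger_gap'],s['clock'])
r,t=delta(d,k);print('delta',r.round(3),t.round(2)); print('axis',H[:,2].round(3),'x',H[:,0].round(3),'y',H[:,1].round(3))
E
python3 st.py .034 .02
```

```text
psi screws 0.1961233895733326
hub in head mm [-1.31 -0.85 33.78] rot in head [-0.001  0.003  0.02 ]
F head [-3.9 -0.4 -3.7] T head [-0.01  1.09 -0.01] 0.03929991686844566 6.6
delta [ 0.001 -0.003  0.001] [0.78 1.01 0.85]
axis [-0.512 -0.104  0.853] x [0.836 0.169 0.523] y [-0.199  0.98   0.   ]
```

>>> {"op": "carry_out", "data": {"plan": [[[0,0,0,1.5,0.3,-2.5,0],[0,0,0,3,0.6,-5,0],[0,0,0,4.5,0.9,-7.5,0],[0,0,0,5.1,1,-8.5,0],[0,0,0,5.1,1,-8.5,0]]]}}

```text
clock: 7.1
tcp_pos: [0.4898, -0.1659, 0.1586]
orientation: [0.269, -0.105, 0.957, 0.024]
wrist_force: [-0.2, -0.6, -5.4]
finger_gap: 0.0391
grip_force: 82.1
```

```bash
python3 st.py .014 .02
```

```text
psi screws 0.1961233895733326
hub in head mm [-1.39 -0.82 23.6 ] rot in head [-0.001  0.003  0.02 ]
F head [-3.1 -0.6 -4.4] T head [-0.16  1.32 -0.04] 0.03912378843245243 7.1
delta [ 0.001 -0.003  0.001] [ 5.88  2.01 -7.48]
axis [-0.512 -0.104  0.853] x [0.836 0.169 0.523] y [-0.199  0.98   0.   ]
```

>>> {"op": "carry_out", "data": {"plan": [[[0,0,0,0.8,0.2,-1.3,0],[0,0,0,1.5,0.3,-2.5,0],[0,0,0,2,0.4,-3.4,0],[0,0,0,2,0.4,-3.4,0]]]}}

```text
clock: 7.5
tcp_pos: [0.4918, -0.1656, 0.1554]
orientation: [0.269, -0.105, 0.957, 0.024]
wrist_force: [-1.9, -1.3, -6.8]
finger_gap: 0.0395
grip_force: 82.2
```

```bash
python3 st.py .014 .02
```

```text
psi screws 0.1961233895733326
hub in head mm [-1.35 -0.92 19.77] rot in head [-0.001  0.003  0.02 ]
F head [-5.4 -0.9 -4.7] T head [-0.23  1.51 -0.01] 0.03952348198122585 7.5
delta [ 0.001 -0.003  0.001] [ 3.87  1.71 -4.24]
axis [-0.512 -0.104  0.853] x [0.836 0.169 0.523] y [-0.199  0.98   0.   ]
```

>>> {"op": "carry_out", "data": {"plan": [[[0,0,0,0.8,0.2,-1.3,0],[0,0,0,1.5,0.3,-2.5,0],[0,0,0,2.3,0.5,-3.8,0],[0,0,0,2.6,0.5,-4.3,0],[0,0,0,2.6,0.5,-4.3,0]]]}}

```text
clock: 8.0
tcp_pos: [0.4944, -0.165, 0.151]
orientation: [0.269, -0.105, 0.957, 0.024]
wrist_force: [-3.3, -2.0, -6.3]
finger_gap: 0.0394
grip_force: 82.2
```

```bash
python3 st.py .005 .02
```

```text
psi screws 0.1961233895733326
hub in head mm [-1.36 -0.91 14.7 ] rot in head [-0.001  0.003  0.02 ]
F head [-6.4 -1.3 -3.5] T head [-0.17  1.76 -0.01] 0.0393515129995639 8.0
delta [ 0.001 -0.003  0.001] [ 5.89  2.1  -7.58]
axis [-0.512 -0.104  0.853] x [0.836 0.169 0.523] y [-0.199  0.98   0.   ]
```

>>> {"op": "carry_out", "data": {"plan": [[[0,0,0,0.5,0.1,-1.5,0],[0,0,0,1.3,0.3,-2.8,0],[0,0,0,2.1,0.4,-4.1,0],[0,0,0,2.8,0.6,-5.4,0],[0,0,0,3.6,0.8,-6.6,0],[0,0,0,4.3,0.9,-7.9,0],[0,0,0,4.3,0.9,-7.9,0]]]}}

```text
clock: 8.7
tcp_pos: [0.499, -0.1642, 0.1432]
orientation: [0.269, -0.106, 0.957, 0.024]
wrist_force: [-1.3, -1.5, -6.6]
finger_gap: 0.0391
grip_force: 82.2
```

```bash
python3 st.py .0 .02
```

```text
psi screws 0.1961233895733326
hub in head mm [-1.45 -0.94  5.63] rot in head [-0.001  0.002  0.02 ]
F head [-4.8 -1.2 -4.8] T head [-0.17  1.47  0.  ] 0.039077559350574484 8.7
delta [ 0.001 -0.002  0.001] [ 3.88  1.73 -4.06]
axis [-0.512 -0.104  0.853] x [0.836 0.169 0.523] y [-0.199  0.98   0.   ]
```

Sliding freely. I'll continue until the collar pushes back.

>>> {"op": "carry_out", "data": {"plan": [[[0,0,0,0.8,0.2,-1.3,0],[0,0,0,1.5,0.3,-2.5,0],[0,0,0,2.3,0.5,-3.8,0],[0,0,0,2.8,0.6,-4.7,0],[0,0,0,2.8,0.6,-4.7,0]]]}}

```text
clock: 9.2
tcp_pos: [0.5017, -0.1636, 0.1386]
orientation: [0.269, -0.106, 0.957, 0.024]
wrist_force: [-1.9, -1.3, -6.3]
finger_gap: 0.039
grip_force: 82.2
```

```bash
python3 st.py .0 .02
```

```text
psi screws 0.1961233895733326
hub in head mm [-1.45 -0.9   0.2 ] rot in head [-0.001  0.002  0.02 ]
F head [-5.1 -0.9 -4.3] T head [-0.19  1.43 -0.02] 0.03903584535166746 9.2
delta [ 0.001 -0.002  0.001] [1.1  1.13 0.57]
axis [-0.512 -0.104  0.853] x [0.836 0.169 0.523] y [-0.199  0.98   0.   ]
```

>>> {"op": "carry_out", "data": {"plan": [[[0,0,0,0.3,0.1,-0.5,0],[0,0,0,0.5,0.1,-0.9,0],[0,0,0,0.8,0.2,-1.3,0],[0,0,0,1,0.2,-1.7,0],[0,0,0,1,0.2,-1.7,0]]]}}

```text
clock: 9.7
tcp_pos: [0.5022, -0.1635, 0.1378]
orientation: [0.269, -0.105, 0.957, 0.024]
wrist_force: [-14.6, -2.0, 6.0]
finger_gap: 0.0392
grip_force: 84.4
```

```bash
python3 st.py .0 .02; python3 look.py scene c3 176 110 80 60
```

```text
psi screws 0.1961233895733326
hub in head mm [-1.52 -0.9  -0.77] rot in head [-0.002  0.002  0.02 ]
F head [-9.4  0.9 12.8] T head [0.35 1.96 0.03] 0.03915763939994936 9.7
delta [ 0.002 -0.002  0.001] [0.67 1.03 1.43]
axis [-0.512 -0.104  0.853] x [0.836 0.169 0.523] y [-0.199  0.98   0.   ]
10.0 9.75 [ 0.50217341 -0.16348321  0.13775965] [[-0.8327, -0.2141, 0.5106], [-0.1888, 0.9767, 0.1017], [-0.5205, -0.0117, -0.8538]] [-0.709 -0.008 -0.722  0.497  0.422 -0.85 ] 0.03912079747663528
```

View pics/c3.png

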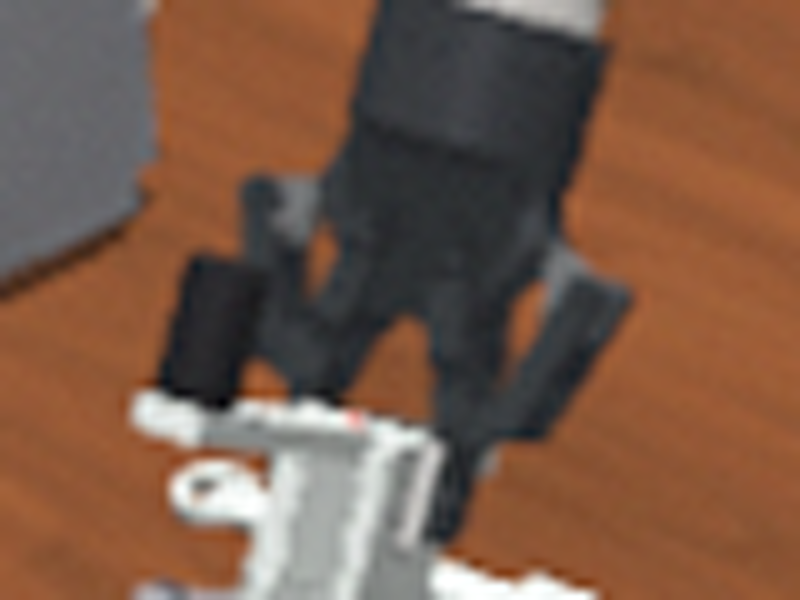

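The hub came to a firm stop about 44 mm below the tip, which is the collar. The view shows the crank seated on the shaft. Releasing and backing off along the axis.

>>> {"op": "carry_out", "data": {"plan": [[[0,0,0,0,0,0,85],[0,0,0,0,0,0,85],[0,0,0,0,0,0,85],[0,0,0,0,0,0,85],[0,0,0,0,0,0,85],[0,0,0,0,0,0,85],[0,0,0,-5,-1,8.5,85],[0,0,0,-15,-3,25.5,85],[0,0,0,-28,-6,47,85],[0,0,0,-46,-9,77,85],[0,0,0,-61,-12.5,102,85],[0,0,0,-77,-15,128,85],[0,0,0,-77,-15,128,85],[0,0,0,-77,-15,128,85]]]}}

```text
clock: 11.15
tcp_pos: [0.4256, -0.179, 0.2661]
orientation: [0.27, -0.105, 0.957, 0.023]
wrist_force: [-0.7, -0.3, -0.7]
finger_gap: 0.0849
grip_force: 0.0
```

```bash
python3 look.py scene c4 166 130 96 72; python3 - <<'E'
from goal import *
H=head(PSI);hp=HP
f=lambda P:((proj('scene',P)[0]-[166,130]+.5)*8.333).round(0)
M=H@R.from_euler('z',.02).as_matrix()
for c in [(.024,-.02,0),(.024,.02,0),(-.024,.02,0),(.113,0,.098),(-.052,.015,.054)]: print(c,f(hp+M@c))
E
```

```text
8.333333333333334 11.2 [ 0.42544772 -0.17843787  0.265029  ] [[-0.8326, -0.2141, 0.5108], [-0.1888, 0.9767, 0.1017], [-0.5207, -0.0118, -0.8537]] [-0.89  -0.213 -0.551  0.956  0.479 -1.041] 0.08492849213366167
psi screws 0.1961233895733326
(0.024, -0.02, 0) [284. 303.]
(0.024, 0.02, 0) [372. 334.]
(-0.024, 0.02, 0) [433. 337.]
(0.113, 0, 0.098) [273.  45.]
(-0.052, 0.015, 0.054) [493. 202.]
```

View pics/c4.png

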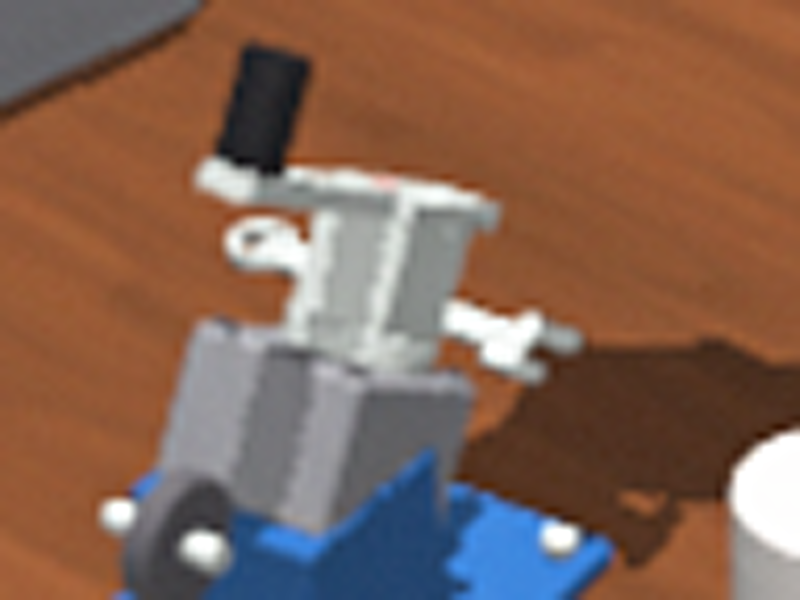

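The crank sits flush on the collar, and its corners match the predicted seated pose within a pixel. The gripper is clear, so I'm handing in.

```bash
python3 -c "
from workcell import order
print(order.hand_in())"
```

```text
the job is handed in; nothing more can be done
None
```

The crank is keyed onto the drive shaft, seated against the collar and released with the gripper clear; the job is handed in at about 11 s of the 54 s allowed, and no verdict was returned.

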